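Roll a bearing sleeve up into a leaf drill jig and close the leaf

TASK

Load the bronze bearing sleeve into the drill jig without picking anything up: with your fingertips push it slowly up the ramp, never letting it run away or roll back down, until it is home against the end stop and the yellow spring catch has come up behind it. Then push the open leaf over by its red tab and press it fully down over the sleeve, let go, and leave the other things on the bench where they are.

Things in the scene. Friction and masses are not known exactly. Their poses are not given: they have to be found in the camera images.
- sleeve: hollow bronze-coloured bearing sleeve, a smooth, lightly oiled tube 50 mm outside, 34 mm bore, 70 mm long, 0.3 to 0.6 kg, lying across the track on the infeed. Origin at the middle of the tube, own y along it (x and z turn as it rolls). It rolls freely: let go on the ramp it runs back at once. Over 0.25 m/s, or over 0.15 m/s on the ramp with no finger on it, it has run away; push at under 0.1 m/s.
- drill_jig: dark blue-grey jig bolted to the bench, base plate 330 x 150 x 10 mm; origin at the centre of its underside, on the bench top; x points uphill along the track, y across it, z up. Level infeed from x = -0.158 to -0.085, then the ramp. Side rails along both stand 14 mm above the floor, 76 mm apart inside, 88 mm outside.
- infeed (a point): middle of the level infeed's floor, 22 mm above the bench, at the low end of the jig (jig frame x = -0.122, y = 0). The lip at its low end, jig x = -0.163 to -0.158, stands only 6 mm above this floor, so a fingertip kept 10 mm or more above the floor can come down behind the sleeve anywhere, also beyond the lip.
- ramp: sloping part of the jig, fixed to it: origin on the ramp floor at its low edge, mid-width; x up the slope (7 degrees), y across, z square to the floor. Floor z = 0 from x = 0 to 0.190, the face of the upright end stop (53 mm high, full width). The sleeve's middle travels at z = 0.025. Leaf hinge in two cheeks (outer faces 51 mm from the middle, 68 mm high) at x = 0.212.
- seat (a point): where the middle of the sleeve is when it touches the end stop (ramp frame x = 0.165, y = 0, z = 0.025)
- catch (a joint): spring catch in the ramp floor: two yellow prongs 9 mm wide, 25 mm either side of the middle. 0 = raised (tips 10 mm above the floor, at ramp x = 0.142), 0.3 = flush. The sleeve's weight presses it down in rolling over; it springs up behind the sleeve at the stop and leaves that 2 to 3 mm of play. Fingertips 14 mm or more above the ramp floor stay clear of it.
- leaf (a joint): opening angle of the aluminium leaf (60 mm wide, 8 mm thick, with a round drill bush): 0 = closed, parallel to the ramp, its underside 54 mm above the ramp floor, lying on the end stop and over the sleeve; 1.57 = square to the ramp; 2.2 = leaning back over the uphill end, the limit. Starts open, stays where left (stiff hinge, 1 to 2 N at the tab).
- leaf_hinge (a point): hinge axis of the leaf, mid-width (parallel to the jig's y axis), at ramp x = 0.212, z = 0.058
- leaf_tab (a point): middle of the outer face of the red thumb tab at the free end of the leaf, 96 mm from the hinge; tab 28 mm wide, 28 mm long, 10 mm thick, its end 110 mm from the hinge. This face looks up when the leaf is closed and uphill when it stands open; it is the face to push on.
- hole_saw: bystander, to be left alone: dark cylindrical hole saw standing on its teeth, 50 mm across, 61 mm high; origin at the centre of its underside
- paint_marker: bystander, to be left alone: red and white paint marker lying down, 132 mm long, 18 mm thick; origin under its middle
- weld_magnet: bystander, to be left alone: red triangular welding magnet lying flat, 75x85x15 mm; origin under its middle
- pipe_nipple: bystander, to be left alone: grey pipe nipple lying down, 27 mm thick, 80 mm long; origin under its middle
- big_bolt: bystander, to be left alone: rusty hexagon bolt standing on its head, 33 mm across, 74 mm high; origin at the centre of its underside
- nut_a: bystander, to be left alone: rusty hexagon nut lying flat, 34x30x14 mm; origin at the centre of its underside
Not all that is in view belongs to the job. What is shaped like the sleeve but green is not meant.

How it is judged:
By the outcome, as a careful person would: the job done as asked, in the order asked, and still so for the second after the job is handed in, with the robot touching nothing.
It also fails if it takes over 56 s, if anything falls off the work surface, if the arm or the gripper's body presses on something with over 40 N, if the wrist force passes 120 N, or if a joint passes its speed limit or range.

ROBOT

A 7-joint arm with a two-finger parallel gripper is mounted at the origin on a cart in front of the work surface, level with it; the furniture and walls round the work are solid. World frame = base frame: x ahead of the robot, y to its left, z up, the work surface at z = 0. Lengths are in m, angles in rad, forces in N, time in s.
With the tool pointing down it reaches from about 0.35 to 0.9 m from the base axis. Payload 8.1 kg.
Tool frame: the origin (TCP) lies between the finger pads; the fingertips stand 22 mm ahead of it and the grasp point (between the pads) lies 3 mm ahead of it; z points along the fingers, x is the direction in which the jaws open and shut, and the axes are right-handed (so a half turn about z gives the same grasp; the last joint's range is limited). The gripper opens to 92 mm and grips with 3 to 60 N. Pads are 19 mm wide; open, the fingers measure 130 mm over their backs; the gripper's body (75 mm by 190 mm) begins 47 mm behind the grasp point.
Start: joints at [-1.254, 0.434, 0.025, 1.573, -0.012, 1.134, -0.075], TCP at [0.255, 0.571, 0.249] pointing down, gripper open.
Joint ranges: [-2.62, 2.62], [-0.44, 2.09], [-1.27, 1.32], [0.08, 2.57], [-1.32, 4.46], [0.12, 2], [-2.74, 2.74]. Speed limits (rad/s): [2.22, 2.22, 3.01, 3.01, 3.14, 3.14, 3.14].

INTERFACE

Orientations are given as a rotation vector (axis times angle).
In Python, from cell import arm, vision, order gives the robot as it stands.
- The arm moves only by the tool apply_moves, never from a script. Its argument "commands" is a list of rows, each a list of 6 numbers: the shift along the tool's x, y, z in cm, then the turn, a rotation vector about the tool's x, y, z in rad. A call has 1 to 5 rows; each row shifts and turns the commanded pose from where the row before left it, along the tool's axes as they then stand; what a row does not reach is not made up. A row lasts 1/10 s, in which the tool goes at most 50 mm and 8.59 degrees, less where a joint would pass 70% of its speed; a pose out of reach is approached as far as the arm can. A call with a gripper value outside its range is refused whole. "claw" is the closure, from -1 (fully open) to 1 (shut), so that 0 is half open, set as the call begins (left out, the last holds). The fingers move at their own pace and stop on an object; "newtons" is the grip in N (left out, the last holds). Time passes only in rows, so rows that do not move let the fingers close. It gives the time, the measured TCP pose, the force and the opening at its end, in the units of the state.
- arm.observe(): the state, without advancing time (a new reading comes with each control period).
- vision.get_image(name): name is "scene" or "top" or "wrist"; returns (picture, depth): 420x560x3 uint8, red, green, blue; 420x560 float32, m along the optical axis (not along the pixel's ray), 0 where there is no reading.
- vision.get_calibration(name): a dict with "K" (3x3 intrinsics, pixels), "R" (3x3) and "t" (3): a world point X has camera coordinates R X + t. Camera axes: x right, y down, z forward; pixel columns grow to the right and rows downward; lengths in m; the calibration is good to about 2 mm. A picture is of the moment at which its call begins: read the wrist's pose just before it. get_calibration takes no time and is no camera call; for the wrist camera it gives the pose at the moment of the call.
- order.sign_off(): hands the job in, once; it reports no verdict.
The state is a dict: "clock": time; "joints": joint angles; "dq": joint speeds; "joint_efforts": joint torques, N m; "position": TCP position; "ee_rot": TCP orientation; "force": force on the tool from outside, world axes, zero at the start; "ft_torque": the same for the moment, N m; "width": opening from 0.0 (shut) to 1.0 (fully open).
Only numpy, scipy, OpenCV 4.12 (cv2) and the standard library are available. Lean on these libraries where they do the work, as an engineer would, in place of code of your own. Each camera call takes 0.05 s, during which the arm holds its last target.

## Working session

There is one attempt and no reset: what is moved stays moved. The work goes in short steps, Python scripts to look and compute and a tool call to move; the robot and the scene stay as the last step left them, time stands still between calls to the robot, and variables do not carry over. Pictures are saved under pics/ and viewed, and the job is handed in when it is done.

Besides the shell and the picture viewer there is one more tool, called as name(argument=value, ...) on one line, values as JSON. apply_moves: Moves the arm, as the interface text tells. Its arguments: {"type":"object","properties":{"commands":{"type":"array","items":{"type":"array","items":{"type":"number"}}},"claw":{"type":"number"},"newtons":{"type":"number"}},"required":["commands"]}

```bash
ls; mkdir -p pics; cat > h.py <<'E'
import numpy as np, cv2
from cell import arm, vision, order
from scipy.spatial.transform import Rotation as Ro
def save(n,f):
    im,d=vision.get_image(n); c=vision.get_calibration(n)
    cv2.imwrite(f'pics/{f}.png',im[:,:,::-1]); np.savez(f'pics/{f}.npz',im=im,d=d,**{k:np.array(c[k]) for k in('K','R','t')}); return im,d,c
def load(f):
    z=np.load(f'pics/{f}.npz'); return z['im'],z['d'],z
def pts(d,c):
    v,u=np.indices(d.shape); K=c['K']
    P=np.stack([(u-K[0][2])/K[0][0]*d,(v-K[1][2])/K[1][1]*d,d],-1)
    return (P-np.array(c['t']))@np.array(c['R'])
E
python3 - <<'E'
from h import *
for n in('scene','top'): save(n,n+'0')
s=arm.observe();print(s)
for n in('scene','top'):
  c=vision.get_calibration(n);print(n,c['K'],-np.array(c['R']).T@c['t'])
E
```

```text
pics
{'clock': 0.1, 'joints': array([-1.25361637,  0.43513556,  0.02497721,  1.57398727, -0.01160608,
        1.133977  , -0.07512902]), 'dq': array([ 0.00029728, -0.00178416, -0.00068603, -0.00220832, -0.00049563,
        0.00114814,  0.00107074]), 'joint_efforts': array([ 2.88057745e-03, -6.69126749e+01,  9.87832211e-01, -3.15147042e+01,
       -6.06365036e-02,  3.73323401e-02,  2.59992493e-05]), 'position': array([0.25460202, 0.57034149, 0.24804177]), 'ee_rot': array([ 2.63491617e+00,  1.70925270e+00, -1.68453114e-03]), 'force': array([ 0.69165519, -0.07557594,  0.48055625]), 'ft_torque': array([-0.02672918, -0.02439205,  0.00402495]), 'width': 0.9973467018660797}
scene [[463.72281899   0.         282.07282584]
 [  0.         463.72281899 205.18297276]
 [  0.           0.           1.        ]] [-0.29147018  1.00180014  0.77759096]
top [[388.01294298   0.         277.19143162]
 [  0.         388.01294298 207.87123705]
 [  0.           0.           1.        ]] [0.41852549 0.04829264 1.16495529]
```

View pics/scene0.png

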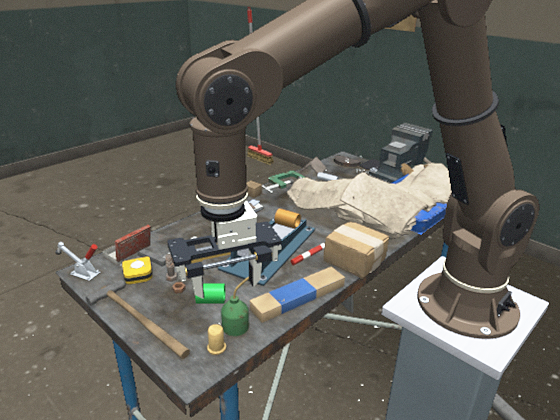

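View pics/top0.png

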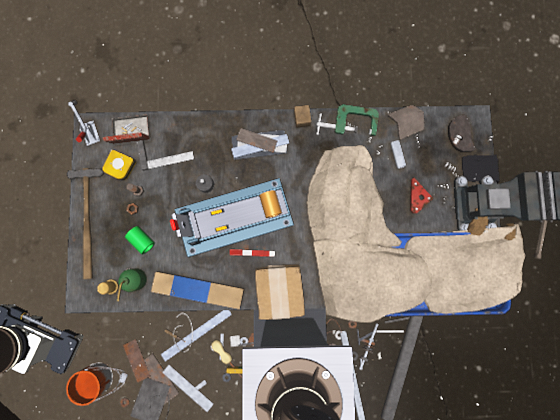

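The top view shows the bronze sleeve at about (270,203) on the infeed (right end of the jig) and the leaf with its red tab at the left end, about (175,224). A green tube of the same shape lies off the jig at (139,239), and it is not the one meant. Next I'll enlarge and measure.

```bash
python3 - <<'E'
from h import *
im,d,c=load('top0')
cr=im[165:270,120:310]; cv2.imwrite('pics/c1.png',cv2.resize(cr,None,fx=4,fy=4,interpolation=cv2.INTER_CUBIC)[:,:,::-1])
P=pts(d,c)
for u,v in [(270,203),(200,250),(215,212),(283,184),(293,222),(175,224),(205,185),(139,239)]: print(u,v,P[v,u].round(4))
hsv=cv2.cvtColor(im,cv2.COLOR_RGB2HSV)
# sleeve
m=(hsv[...,0]>8)&(hsv[...,0]<25)&(hsv[...,1]>120); m[:, :250]=0;m[:,292:]=0;m[:185]=0;m[225:]=0
Q=P[m];print(m.sum(),Q.min(0),Q.max(0),np.median(Q,0)); print(cv2.minAreaRect(np.argwhere(m)[:,::-1].astype(np.float32)))
m=(abs(P[...,2]-.010)<.004); m[:165]=0;m[270:]=0;m[:,:160]=0;m[:,310:]=0
m=cv2.morphologyEx(m.astype(np.uint8),cv2.MORPH_OPEN,np.ones((2,2)))
Q=P[m>0]
r=cv2.minAreaRect(Q[:,:2].astype(np.float32)*1000);print('base',r,m.sum())
cv2.imwrite('pics/m1.png',cv2.resize(m[165:270,120:310]*255,None,fx=4,fy=4))
m=((hsv[...,0]<6)|(hsv[...,0]>174))&(hsv[...,1]>150); m[:205]=0;m[245:]=0;m[:,:160]=0;m[:,190:]=0
print('tab',m.sum(),P[m].min(0),P[m].max(0),np.median(P[m],0))
E
```

```text
270 203 [0.5648 0.0675 0.0684]
200 250 [0.4363 0.2782 0.0093]
215 212 [0.5449 0.2284 0.0426]
283 184 [0.6311 0.0281 0.002 ]
293 222 [0.5144 0.0007 0.0052]
175 224 [0.4983 0.3007 0.2083]
205 185 [0.6265 0.2591 0.0357]
139 239 [0.4705 0.4458 0.0485]
342 [0.41852549 0.0393121  0.02846119] [0.60088805 0.09642041 1.16495529] [0.5634514  0.06718331 0.06740279]
((269.9541320800781, 203.5137481689453), (25.095048904418945, 15.899917602539062), 73.3007583618164)
base ((499.11773681640625, 165.4674072265625), (218.1143035888672, 329.9313049316406), 15.551694869995117) 1779
tab 68 [ 0.41852549  0.04829264 -0.00486825] [0.52534759 0.37169301 1.16495529] [0.49817717 0.30253765 0.21156523]
```

View pics/c1.png

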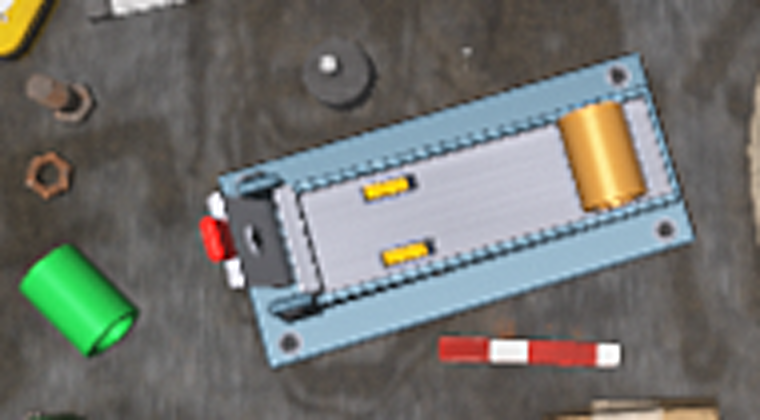

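View pics/m1.png

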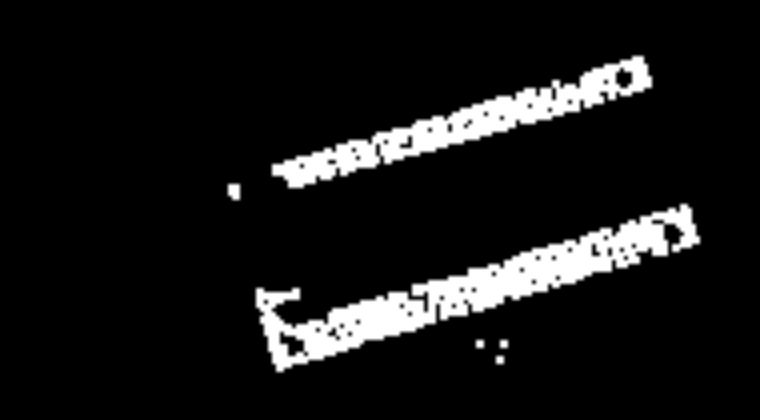

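```bash
cat >> h.py <<'E'
def ray(c,u,v,z):
    K=np.array(c['K']);R=np.array(c['R']);t=np.array(c['t']);o=-R.T@t
    r=R.T@np.linalg.solve(K,[u,v,1.]);return o+r*(z-o[2])/r[2]
E
python3 - <<'E'
from h import *
im,d,c=load('top0')
C=[ray(c,120+(u+.5)/4-.5,165+(v+.5)/4-.5,.01)for u,v in[(638,54),(692,240),(274,367),(220,175)]]
C=np.array(C);print(C.round(4));print(np.linalg.norm(C-np.roll(C,-1,0),axis=1), C.mean(0))
ax=(C[2]+C[3]-C[0]-C[1]);print('yaw',np.arctan2(ax[1],ax[0]))
ay=(C[2]+C[1]-C[0]-C[3]);print('yaw',np.arctan2(ay[1],ay[0])-np.pi/2)
P=pts(d,c)
# sleeve top ridge
yaw=np.arctan2(ax[1],ax[0]);o=C.mean(0)
hsv=cv2.cvtColor(im,cv2.COLOR_RGB2HSV)
m=(hsv[...,0]>8)&(hsv[...,0]<25)&(hsv[...,1]>120)&(P[...,2]>.03)&(P[...,2]<.1); m[:, :250]=0;m[:,292:]=0;m[:185]=0;m[225:]=0
Q=P[m]-[o[0],o[1],0];X=Q[:,0]*np.cos(yaw)+Q[:,1]*np.sin(yaw);Y=-Q[:,0]*np.sin(yaw)+Q[:,1]*np.cos(yaw)
print('sleeve',X.min(),X.max(),Y.min(),Y.max())
for a in np.arange(-.16,-.06,.01):
  k=(X>=a)&(X<a+.01)
  if k.sum():print(a.round(3),k.sum(),np.median(Q[k,2]))
hm=np.load('pics/top0.npz')
# leaf
m=np.zeros(d.shape,bool);m[205:245,160:200]=1;m&=(P[...,2]>.09)&(P[...,2]<.3)
Q=P[m]-[o[0],o[1],0];X=Q[:,0]*np.cos(yaw)+Q[:,1]*np.sin(yaw);Y=-Q[:,0]*np.sin(yaw)+Q[:,1]*np.cos(yaw)
for x,y,z in sorted(zip(X,Y,Q[:,2]),key=lambda t:t[2])[::6]:print(round(x,3),round(y,3),round(z,3))
print(Ro.from_rotvec(arm.observe()['ee_rot']).as_matrix().round(3))
E
```

```text
[[0.6479 0.0396 0.01  ]
 [0.5062 0.0022 0.01  ]
 [0.4182 0.3131 0.01  ]
 [0.5619 0.3547 0.01  ]]
[0.14660355 0.323145   0.14957131 0.32667424] [0.53355987 0.17740758 0.01      ]
yaw 1.8418998813032128
yaw -4.4420690196785015
sleeve -0.1367222003726423 -0.09105166349939944 -0.035554036287991156 0.03371385665490676
-0.14 54 0.06342927359316995
-0.13 86 0.06938581302612028
-0.12 41 0.07156382767042846
-0.11 84 0.0687860351988396
-0.1 75 0.06214220831115431
0.098 0.015 0.092
0.112 -0.038 0.094
0.098 0.006 0.094
0.102 -0.0 0.095
0.097 0.027 0.095
0.1 -0.006 0.096
0.114 -0.039 0.096
0.101 -0.023 0.096
0.107 0.033 0.097
0.104 0.031 0.097
0.105 0.005 0.097
0.098 -0.031 0.098
0.099 0.024 0.098
0.105 0.013 0.098
0.109 -0.034 0.098
0.107 0.021 0.099
0.105 -0.007 0.099
0.109 -0.011 0.099
0.099 -0.017 0.1
0.102 0.026 0.1
0.108 -0.002 0.1
0.106 0.03 0.101
0.107 -0.039 0.101
0.1 -0.002 0.101
0.103 -0.041 0.102
0.104 0.045 0.103
0.111 -0.02 0.105
0.112 0.029 0.107
0.108 -0.039 0.107
0.123 -0.049 0.108
0.111 -0.008 0.109
0.113 -0.02 0.109
0.116 -0.009 0.11
0.112 -0.022 0.11
0.113 -0.008 0.111
0.115 0
[... 679 characters left out ...]
.161
0.122 0.029 0.162
0.123 -0.004 0.165
0.122 -0.025 0.166
0.123 -0.023 0.166
0.123 -0.009 0.168
0.123 0.023 0.17
0.124 0.026 0.172
0.123 -0.003 0.176
0.126 -0.012 0.176
0.125 -0.025 0.178
0.124 -0.006 0.179
0.125 -0.019 0.181
0.125 -0.016 0.183
0.124 -0.008 0.186
0.128 -0.03 0.187
0.133 -0.021 0.188
0.128 0.028 0.189
0.131 0.022 0.189
0.129 0.023 0.19
0.13 0.017 0.191
0.13 0.028 0.191
0.131 -0.017 0.192
0.126 -0.005 0.193
0.129 0.013 0.196
0.127 0.008 0.201
0.128 0.003 0.204
0.128 0.001 0.208
0.127 -0.001 0.21
0.136 0.006 0.211
0.132 0.01 0.212
0.137 -0.012 0.213
0.134 0.007 0.213
0.128 -0.004 0.214
0.133 0.005 0.215
[[ 0.408  0.913 -0.   ]
 [ 0.913 -0.408 -0.001]
 [-0.001  0.    -1.   ]]
```

```bash
python3 - <<'E'
from h import *
im,d,c=load('top0');P=pts(d,c)
x,y,z=[P[...,i] for i in range(3)]
for xa in np.arange(.25,.8,.05):
  print(round(xa,2),[round(float(z[(x>=xa)&(x<xa+.05)&(y>=ya)&(y<ya+.03)&(z<.6)].max(initial=-1)),2) for ya in np.arange(-.15,.6,.03)])
E
```

```text
0.25 [0.14, 0.13, 0.1, 0.01, 0.09, 0.09, 0.09, 0.09, 0.09, 0.01, 0.03, 0.03, 0.03, 0.03, 0.03, 0.03, 0.0, 0.0, 0.01, 0.0, 0.34, 0.39, 0.48, 0.46, 0.34]
0.3 [0.16, 0.15, 0.13, 0.0, 0.09, 0.09, 0.09, 0.09, 0.09, 0.03, 0.04, 0.03, 0.03, 0.03, 0.03, 0.03, 0.04, 0.04, 0.03, 0.07, 0.17, 0.07, 0.06, 0.06, 0.32]
0.35 [0.17, 0.16, 0.14, 0.11, 0.09, 0.09, 0.09, 0.09, 0.09, 0.0, 0.01, 0.01, 0.0, 0.01, 0.03, 0.03, 0.04, 0.03, 0.04, 0.07, 0.12, 0.07, 0.06, 0.06, 0.02]
0.4 [0.18, 0.18, 0.16, 0.13, 0.0, 0.01, 0.02, 0.02, 0.02, 0.02, 0.02, 0.02, 0.01, 0.01, 0.02, 0.02, 0.0, 0.0, 0.01, 0.05, 0.04, 0.0, 0.0, 0.0, 0.02]
0.45 [0.16, 0.17, 0.16, 0.13, 0.0, 0.01, 0.02, 0.01, 0.01, 0.04, 0.05, 0.05, 0.06, 0.11, 0.21, 0.21, 0.01, 0.01, 0.05, 0.05, 0.05, 0.05, 0.0, 0.0, 0.0]
0.5 [0.15, 0.15, 0.13, 0.09, 0.01, 0.04, 0.07, 0.08, 0.04, 0.05, 0.04, 0.04, 0.05, 0.09, 0.2, 0.22, 0.01, 0.0, 0.0, 0.03, 0.05, 0.01, 0.0, 0.0, 0.01]
0.55 [0.13, 0.13, 0.11, 0.07, 0.0, 0.03, 0.07, 0.08, 0.07, 0.04, 0.05, 0.05, 0.06, 0.06, 0.11, 0.11, 0.02, 0.01, 0.0, 0.0, 0.02, 0.02, 0.0, 0.0, 0.0]
0.6 [0.1, 0.1, 0.08, 0.04, 0.01, 0.03, 0.06, 0.07, 0.04, 0.01, 0.03, 0.01, 0.03, 0.06, 0.04, 0.0, 0.01, 0.01, 0.0, 0.0, 0.08, 0.01, 0.0, 0.0, 0.0]
0.65 [0.08, 0.07, 0.05, 0.0, 0.0, 0.01, 0.0, 0.0, 0.0, 0.0, 0.03, 0.0, 0.01, 0.04, 0.04, 0.01, 0.0, 0.01, 0.01, 0.02, 0.02, 0.04, 0.04, 0.04, 0.02]
0.7 [0.06, 0.04, 0.03, 0.01, 0.01, 0.02, 0.03, 0.03, 0.02, 0.02, 0.02, 0.02, 0.01, 0.01, 0.01, 0.01, 0.01, 0.02, 0.01, 0.02, 0.04, 0.04, 0.04, 0.04, 0.0]
0.75 [0.02, 0.0, 0.01, 0.01, 0.0, 0.02, 0.03, 0.03, 0.03, 0.03, 0.03, 0.01, 0.0, 0.01, 0.0, 0.0, 0.01, 0.01, 0.01, 0.09, 0.1, 0.09, 0.09, 0.09, 0.11]
```

```bash
python3 - <<'E'
from h import *
im,d,c=load('top0');P=pts(d,c)
yaw=1.842;o=np.array([.5336,.1774,0])
Q=P-o;X=Q[...,0]*np.cos(yaw)+Q[...,1]*np.sin(yaw);Y=-Q[...,0]*np.sin(yaw)+Q[...,1]*np.cos(yaw);Z=P[...,2]
for y0 in np.arange(-.11,.11,.02):
  print(round(y0,2),[round(float(Z[(Y>=y0)&(Y<y0+.02)&(X>=x)&(X<x+.01)&(Z<.4)].max(initial=-1)),3) for x in np.arange(-.24,-.15,.01)])
E
```

```text
-0.11 [0.006, 0.003, 0.004, 0.003, 0.002, 0.003, 0.001, 0.004, 0.003]
-0.09 [0.003, 0.003, 0.002, 0.006, 0.002, 0.002, 0.003, 0.009, 0.011]
-0.07 [0.003, 0.005, 0.002, 0.004, 0.001, 0.004, 0.005, 0.013, 0.015]
-0.05 [0.004, 0.005, 0.002, 0.004, 0.004, 0.005, 0.003, 0.038, 0.038]
-0.03 [0.034, 0.004, 0.003, 0.004, 0.005, 0.003, 0.003, 0.031, 0.03]
-0.01 [0.05, 0.043, 0.002, 0.003, 0.003, 0.002, 0.004, 0.03, 0.027]
0.01 [0.065, 0.057, 0.044, 0.002, 0.002, 0.003, 0.003, 0.029, 0.028]
0.03 [0.083, 0.072, 0.062, 0.002, 0.004, 0.006, 0.006, 0.031, 0.038]
0.05 [0.096, 0.088, 0.077, 0.067, 0.004, 0.005, 0.003, 0.012, 0.017]
0.07 [0.116, 0.102, 0.086, 0.075, 0.002, 0.004, 0.003, 0.009, 0.013]
0.09 [0.124, 0.113, 0.103, 0.091, 0.003, 0.003, 0.003, 0.003, 0.003]
```

apply_moves(commands=[[0,0,-1,0,0,0.146],[0,0,-1,0,0,0.146],[0,0,-1,0,0,0.146],[0,0,0,0,0,0.146],[0,0,0,0,0,0.146]], claw=1, newtons=8)

```text
clock: 0.6
position: [0.2547, 0.5707, 0.2787]
ee_rot: [3.074, 0.647, -0.0]
force: [-0.5, -0.1, 0.2]
width: 0.615
```

apply_moves(commands=[[0,0,0,0,0,0.149],[0,0,0,0,0,0]])

```text
clock: 0.8
position: [0.2545, 0.5706, 0.2783]
ee_rot: [3.112, 0.422, -0.0]
force: [-0.3, 0.8, 0.8]
width: 0.437
```

```bash
cat >> h.py <<'E'
yaw=1.842;O=np.array([.5336,.1774,0]);J=Ro.from_euler('z',yaw).as_matrix()
def st():
    s=arm.observe();R=Ro.from_rotvec(s['ee_rot']).as_matrix()
    p=J.T@(s['position']-O)
    print('t',round(s['clock'],2),'jig',p.round(4),'w',round(s['width'],3),'F(jig)',(J.T@s['force']).round(1));return s,R,p
def to(x,y,z):
    s,R,p=st();D=J@(np.array([x,y,z])-p);print('tool shift cm',(R.T@D*100).round(2))
    Rt=J@np.array([[0,-1,0],[-1,0,0],[0,0,-1]]);print('turn',Ro.from_matrix(R.T@Rt).as_rotvec().round(4))
E
python3 -c "
from h import *
to(-.166,0,.15)"
```

```text
t 0.8 jig [0.4536 0.1636 0.2783] w 0.437 F(jig) [0.9 0.1 0.8]
tool shift cm [16.46 61.92 12.87]
turn [ 0.0008  0.0003 -0.0016]
```

apply_moves(commands=[[1.1,4.1,0,0,0,0],[1.1,4.1,0,0,0,0],[1.1,4.1,0,0,0,0],[1.1,4.1,0,0,0,0],[1.1,4.1,0,0,0,0]])

```text
clock: 1.3
position: [0.3633, 0.3863, 0.2786]
ee_rot: [3.111, 0.434, -0.0]
force: [0.9, -0.3, 0.3]
width: 0.024
```

apply_moves(commands=[[1.1,4.1,0,0,0,0],[1.1,4.1,0,0,0,0],[1.1,4.1,0,0,0,0],[1.1,4.1,0,0,0,0],[1.1,4.1,0,0,0,0]])

```text
clock: 1.8
position: [0.4713, 0.2037, 0.2788]
ee_rot: [-3.111, -0.434, -0.0]
force: [0.3, -0.1, 0.2]
width: 0.004
```

apply_moves(commands=[[1.1,4.1,0,0,0,0],[1.1,4.1,0,0,0,0],[1.1,4.1,1,0,0,0],[1.1,4.1,2,0,0,0],[1.1,4.1,2,0,0,0]])

```text
clock: 2.3
position: [0.5797, 0.0212, 0.2283]
ee_rot: [-3.111, -0.435, -0.001]
force: [-0.8, 0.7, 0.1]
width: 0.007
```

```bash
python3 -c "
from h import *
to(-.165,0,.1)"
```

```text
t 2.3 jig [-0.1628 -0.0026  0.2283] w 0.007 F(jig) [0.9 0.6 0.1]
tool shift cm [-0.27  0.22 12.83]
turn [-0.0002 -0.0009  0.0064]
```

apply_moves(commands=[[-0.2,0.2,3,0,0,0.006],[0,0,3,0,0,0],[0,0,3,0,0,0],[0,0,2,0,0,0],[0,0,0,0,0,0]])

```text
clock: 2.8
position: [0.5754, 0.0202, 0.1159]
ee_rot: [-3.113, -0.423, 0.009]
force: [-0.0, 0.1, 0.0]
width: 0.008
```

```bash
python3 - <<'E'
from h import *
to(-.163,0,.061)
save('wrist','w1');save('scene','s1');im,d,c=save('top','t1')
a=load('s1')[0][190:310,200:360];cv2.imwrite('pics/s1c.png',cv2.resize(a,None,fx=5,fy=5,interpolation=cv2.INTER_CUBIC)[:,:,::-1])
E
```

```text
t 2.8 jig [-0.1627  0.0018  0.1159] w 0.008 F(jig) [0.1 0.  0. ]
tool shift cm [0.21 0.04 5.49]
turn [-0.0008  0.0055 -0.0011]
```

View pics/w1.png

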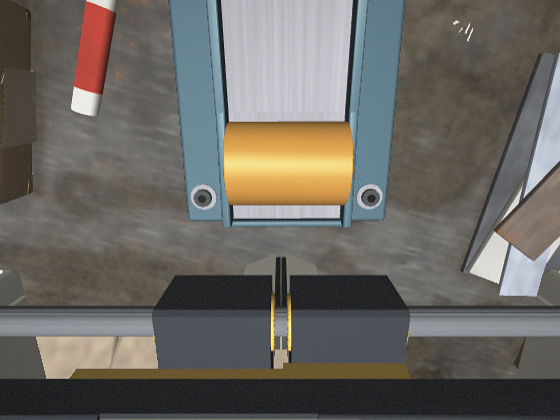

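View pics/s1c.png

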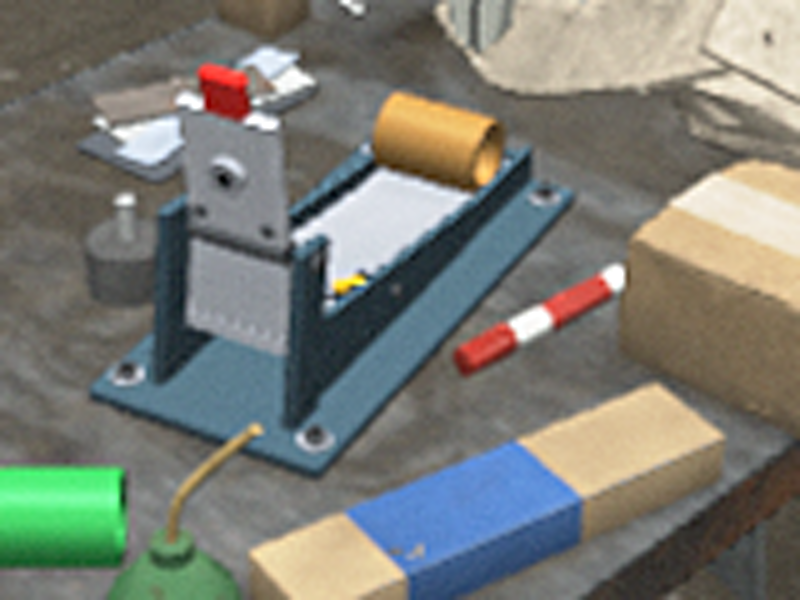

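View pics/t1.png

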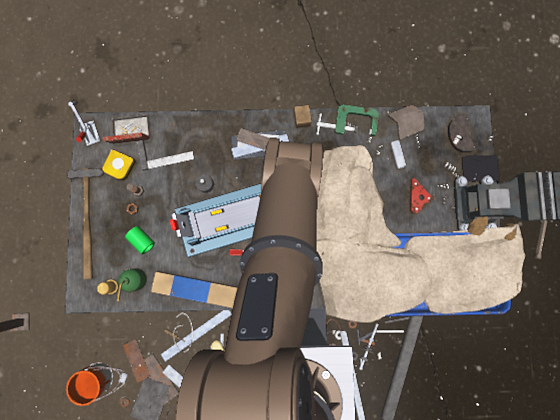

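The wrist view shows the sleeve (cols 224-352, rows 122-205) centred ahead of the closed fingers (col 281), with the lip at row 222 in between. I'll refine the jig and sleeve position from this view.

```bash
python3 - <<'E'
from h import *
im,d,c=load('w1');P=pts(d,c);Q=(P-O)@J
print(c['K'][0,2])
hsv=cv2.cvtColor(im,cv2.COLOR_RGB2HSV)
m=(hsv[...,0]>8)&(hsv[...,0]<25)&(hsv[...,1]>120);m[:110]=0;m[215:]=0;m[:,:215]=0;m[:,360:]=0
q=Q[m];print('sleeve',q.min(0),q.max(0))
for a in np.arange(-.15,-.08,.006):
  k=(q[:,0]>=a)&(q[:,0]<a+.006)
  if k.sum():print(a.round(3),k.sum(),np.median(q[k,2]).round(4),q[k,1].min().round(4),q[k,1].max().round(4))
for u,v in [(228,224),(350,224),(188,218),(386,218),(290,214),(290,60),(290,5),(215,60),(358,60),(205,60),(375,60)]:print(u,v,Q[v,u].round(4))
E
```

```text
280.5482996183545
sleeve [-0.13616589 -0.04103782  0.024596  ] [-0.08094499  0.03540207  0.25321302]
-0.138 347 0.062 -0.0369 0.0315
-0.132 961 0.0673 -0.0374 0.0316
-0.126 1155 0.071 -0.0376 0.0319
-0.12 1366 0.0728 -0.0378 0.0317
-0.114 663 0.0733 -0.0377 0.0318
-0.108 1243 0.0718 -0.0375 0.0318
-0.102 1538 0.069 -0.0377 0.0316
-0.096 1510 0.0636 -0.0376 0.0352
-0.09 608 0.0559 -0.041 0.0354
-0.084 31 0.2532 0.0005 0.0005
228 224 [-0.1552  0.0369  0.0364]
350 224 [-0.1545 -0.0454  0.0389]
188 218 [-0.1625  0.0742  0.0005]
386 218 [-0.1627 -0.0816  0.0008]
290 214 [-0.1522 -0.0056  0.0233]
290 60 [-0.0519 -0.0049  0.026 ]
290 5 [-0.0237 -0.0046  0.0319]
215 60 [-0.0537  0.0387  0.0412]
358 60 [-0.054  -0.0436  0.0417]
205 60 [-0.0499  0.0506  0.0114]
375 60 [-0.0502 -0.0611  0.0111]
```

apply_moves(commands=[[0.4,0,2,0,0,0],[0,0,2,0,0,0],[0,0,1,0,0,0],[0,0,0.4,0,0,0],[0,-0.4,0,0,0,0]])

```text
clock: 3.45
position: [0.5806, 0.0246, 0.0653]
ee_rot: [3.114, 0.416, 0.001]
force: [0.3, -0.0, 0.6]
width: 0.008
```

apply_moves(commands=[[0,-0.4,0,0,0,0],[0,-0.3,0,0,0,0],[0,-0.3,0,0,0,0],[0,-0.3,0,0,0,0],[0,-0.3,0,0,0,0]])

```text
clock: 3.95
position: [0.5761, 0.0408, 0.0649]
ee_rot: [-3.114, -0.417, -0.001]
force: [0.2, -0.6, -0.0]
width: 0.004
```

```bash
python3 - <<'E'
from h import *
to(-.1,-.002,.061);im,d,c=save('wrist','w2');Q=(pts(d,c)-O)@J;print(Q[170:215:6,285].round(4), )
E
```

```text
t 3.95 jig [-0.143  -0.0044  0.0649] w 0.004 F(jig) [-0.6 -0.1 -0. ]
tool shift cm [-0.26 -4.3   0.39]
turn [-0.     -0.0004 -0.0052]
[[-0.0845 -0.0063  0.0595]
 [-0.0867 -0.0062  0.0611]
 [-0.0884 -0.0062  0.0651]
 [-0.0905 -0.0062  0.0668]
 [-0.0929 -0.0061  0.0674]
 [-0.095  -0.0061  0.0688]
 [-0.0972 -0.0061  0.0699]
 [-0.0996 -0.0061  0.0705]]
```

View pics/w2.png

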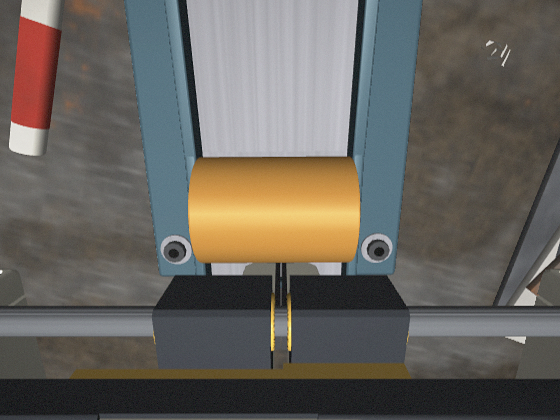

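apply_moves(commands=[[-0.1,-0.3,0.2,0,0,0],[-0.1,-0.4,0.2,0,0,0],[0,-0.4,0,0,0,0],[0,-0.4,0,0,0,0],[0,-0.4,0,0,0,0]])

```text
clock: 4.5
position: [0.5691, 0.0588, 0.0607]
ee_rot: [-3.114, -0.417, 0.0]
force: [-0.6, -0.4, 0.3]
width: 0.002
```

apply_moves(commands=[[0,-0.4,0,0,0,0],[0,-0.4,0,0,0,0],[0,-0.4,0,0,0,0],[0,-0.4,0,0,0,0],[0,-0.4,0,0,0,0]])

```text
clock: 5.0
position: [0.5639, 0.0778, 0.0608]
ee_rot: [3.114, 0.416, 0.0]
force: [-0.9, -1.6, 1.0]
width: 0.003
```

```bash
python3 - <<'E'
from h import *
to(-.095,-.002,.061);im,d,c=save('wrist','w3')
E
```

```text
t 5.0 jig [-0.104  -0.0025  0.0608] w 0.003 F(jig) [-1.3  1.3  1. ]
tool shift cm [-0.05 -0.9  -0.02]
turn [ 0.0001 -0.0001 -0.0055]
```

View pics/w3.png

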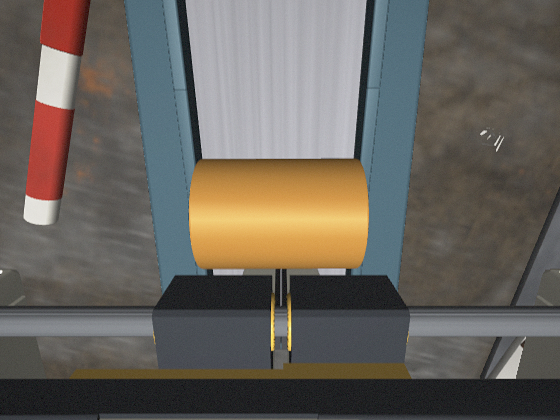

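The sleeve is square and rests against the fingers, just on the foot of the ramp (rows 158-268, ramp joint near row 90). I'll push on up the slope.

apply_moves(commands=[[0,-0.4,-0.03,0,0,0],[0,-0.4,-0.05,0,0,0],[0,-0.4,-0.05,0,0,0],[0,-0.45,-0.055,0,0,0],[0,-0.45,-0.055,0,0,0]])

```text
clock: 5.55
position: [0.5583, 0.0983, 0.0632]
ee_rot: [-3.114, -0.416, -0.0]
force: [0.0, -0.6, 0.6]
width: 0.005
```

apply_moves(commands=[[0,-0.45,-0.055,0,0,0],[0,-0.45,-0.055,0,0,0],[0,-0.45,-0.055,0,0,0],[0,-0.45,-0.055,0,0,0],[0,-0.45,-0.055,0,0,0]])

```text
clock: 6.05
position: [0.5524, 0.12, 0.0659]
ee_rot: [-3.114, -0.417, 0.0]
force: [0.9, -1.1, -0.4]
width: 0.002
```

apply_moves(commands=[[0,-0.45,-0.055,0,0,0],[0,-0.45,-0.055,0,0,0],[0,-0.45,-0.055,0,0,0],[0,-0.45,-0.055,0,0,0],[0,-0.45,-0.055,0,0,0]])

```text
clock: 6.55
position: [0.5465, 0.1417, 0.0687]
ee_rot: [3.114, 0.417, 0.0]
force: [0.1, -1.8, 0.8]
width: 0.005
```

```bash
python3 - <<'E'
from h import *
s,R,p=st();print('z want',.061+.1228*(p[0]+.095));im,d,c=save('wrist','w4')
Q=(pts(d,c)-O)@J
for v in range(120,275,8):print(v,Q[v,285].round(4))
E
```

```text
t 6.55 jig [-0.0379 -0.0028  0.0687] w 0.005 F(jig) [-1.7  0.4  0.8]
z want 0.06801533859903218
120 [ 0.0405 -0.0051  0.036 ]
128 [ 0.0367 -0.0051  0.0359]
136 [ 0.0329 -0.0051  0.0349]
144 [ 0.0291 -0.0051  0.0356]
152 [ 0.025  -0.0051  0.0342]
160 [ 0.0246 -0.0048  0.0593]
168 [ 0.0224 -0.0047  0.0666]
176 [ 0.0201 -0.0046  0.0716]
184 [ 0.0171 -0.0046  0.0731]
192 [ 0.0146 -0.0046  0.076 ]
200 [ 0.0123 -0.0045  0.0797]
208 [ 0.0093 -0.0045  0.0801]
216 [ 0.0066 -0.0045  0.0818]
224 [ 0.0033 -0.0045  0.0814]
232 [-0.0002 -0.0045  0.081 ]
240 [-0.0035 -0.0045  0.0812]
248 [-0.0071 -0.0045  0.0806]
256 [-0.0111 -0.0045  0.0793]
264 [-0.0161 -0.0046  0.0764]
272 [-0.0267 -0.0047  0.0626]
```

View pics/w4.png

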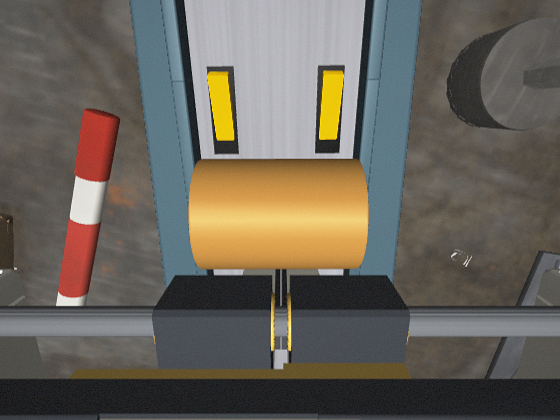

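The sleeve is straight and 45 mm below the catch prongs, which show at (222,105) and (330,105). The finger-to-sleeve-middle offset is about 37 mm.

apply_moves(commands=[[0,-0.45,-0.055,0,0,0],[0,-0.45,-0.055,0,0,0],[0,-0.45,-0.055,0,0,0],[0,-0.45,-0.055,0,0,0],[0,-0.45,-0.055,0,0,0]])

```text
clock: 7.1
position: [0.5405, 0.1634, 0.0714]
ee_rot: [-3.114, -0.416, -0.0]
force: [0.2, -0.8, 0.3]
width: 0.009
```

apply_moves(commands=[[0,-0.4,-0.05,0,0,0],[0,-0.4,-0.05,0,0,0],[0,-0.4,-0.05,0,0,0],[0,-0.3,-0.04,0,0,0],[0,-0.3,-0.04,0,0,0]])

```text
clock: 7.6
position: [0.5358, 0.1808, 0.0737]
ee_rot: [-3.114, -0.417, 0.0]
force: [0.1, -1.2, 1.3]
width: 0.005
```

apply_moves(commands=[[0,-0.3,-0.04,0,0,0],[0,-0.3,-0.04,0,0,0],[0,-0.3,-0.04,0,0,0],[0,-0.3,-0.04,0,0,0],[0,-0.3,-0.04,0,0,0]])

```text
clock: 8.1
position: [0.5319, 0.1951, 0.0757]
ee_rot: [-3.114, -0.417, 0.0]
force: [0.8, -1.6, 1.2]
width: 0.007
```

```bash
python3 - <<'E'
from h import *
s,R,p=st();print('z want',.061+.1228*(p[0]+.095));im,d,c=save('wrist','w5')
Q=(pts(d,c)-O)@J
for v in range(100,275,12):print(v,Q[v,285].round(4))
E
```

```text
t 8.1 jig [ 0.0175 -0.0031  0.0757] w 0.007 F(jig) [-1.7 -0.3  1.2]
z want 0.0748205195201926
100 [ 0.1032 -0.0047  0.0992]
112 [ 0.0992 -0.0054  0.0422]
124 [ 0.0937 -0.0054  0.0431]
136 [ 0.088  -0.0054  0.0426]
148 [ 0.082  -0.0054  0.0409]
160 [ 0.0795 -0.0051  0.0646]
172 [ 0.0762 -0.005   0.0759]
184 [ 0.0723 -0.0049  0.0808]
196 [ 0.0684 -0.0048  0.0843]
208 [ 0.0638 -0.0048  0.0852]
220 [ 0.0599 -0.0048  0.0883]
232 [ 0.0553 -0.0048  0.0891]
244 [ 0.0495 -0.0048  0.0872]
256 [ 0.0435 -0.0048  0.0854]
268 [ 0.0344 -0.0049  0.0779]
```

View pics/w5.png

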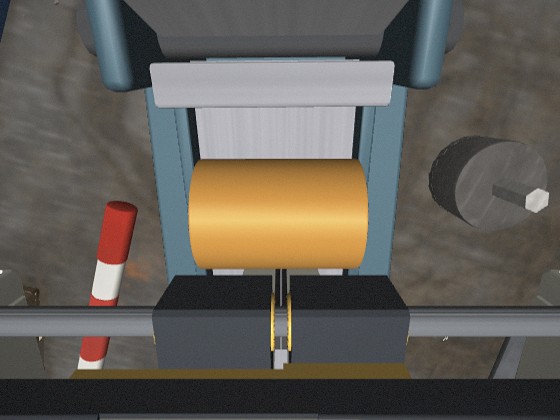

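The sleeve is over the catch, still square, about 20 mm from the stop (stop top edge at row 105).

apply_moves(commands=[[0,-0.3,-0.04,0,0,0],[0,-0.3,-0.04,0,0,0],[0,-0.3,-0.04,0,0,0],[0,-0.3,-0.04,0,0,0],[0,-0.3,-0.04,0,0,0]])

```text
clock: 8.65
position: [0.5279, 0.2098, 0.0777]
ee_rot: [-3.114, -0.417, 0.0]
force: [-1.0, -0.4, 0.4]
width: 0.005
```

apply_moves(commands=[[0,-0.2,-0.03,0,0,0],[0,-0.2,-0.03,0,0,0]])

```text
clock: 8.85
position: [0.5268, 0.2136, 0.0783]
ee_rot: [-3.114, -0.417, 0.0]
force: [1.3, -0.3, -1.4]
width: 0.003
```

apply_moves(commands=[[0,-0.15,-0.02,0,0,0],[0,-0.1,0,0,0,0]])

```text
clock: 9.05
position: [0.5263, 0.2158, 0.0785]
ee_rot: [-3.114, -0.417, -0.0]
force: [-1.3, 0.9, 0.0]
width: 0.007
```

```bash
python3 - <<'E'
from h import *
s,R,p=st()
im,d,c=save('wrist','w6')
Q=(pts(d,c)-O)@J
for v in range(100,275,12):print(v,Q[v,285].round(4))
E
```

```text
t 9.05 jig [ 0.039  -0.0032  0.0785] w 0.007 F(jig) [1.2 1.  0. ]
100 [ 0.1226 -0.004   0.1598]
112 [ 0.1208 -0.0042  0.149 ]
124 [ 0.1171 -0.0047  0.1119]
136 [ 0.1127 -0.0048  0.0988]
148 [ 0.1089 -0.0048  0.0996]
160 [ 0.1047 -0.0048  0.0985]
172 [ 0.0972 -0.0051  0.0796]
184 [ 0.0932 -0.005   0.0837]
196 [ 0.0892 -0.005   0.0871]
208 [ 0.085  -0.0049  0.0893]
220 [ 0.0807 -0.0049  0.091 ]
232 [ 0.0761 -0.0049  0.092 ]
244 [ 0.0705 -0.0049  0.0903]
256 [ 0.0647 -0.0049  0.089 ]
268 [ 0.0498 -0.0051  0.0697]
```

View pics/w6.png

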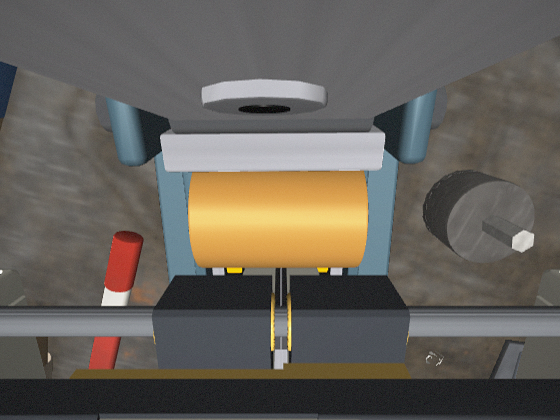

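The yellow prongs show behind the sleeve at (235,269) and (323,269). I'll nudge a little more to feel the stop.

apply_moves(commands=[[0,-0.1,0,0,0,0],[0,-0.1,0,0,0,0],[0,0,0,0,0,0]])

```text
clock: 9.4
position: [0.5259, 0.2174, 0.0785]
ee_rot: [3.114, 0.416, 0.0]
force: [-0.2, -1.4, -0.0]
width: 0.004
```

```bash
python3 - <<'E'
from h import *
st()
im,d,c=save('wrist','w7')
cv2.imwrite('pics/w7c.png',cv2.resize(im[150:290,150:410],None,fx=3,fy=3)[:,:,::-1])
E
```

```text
t 9.4 jig [ 0.0406 -0.0033  0.0785] w 0.004 F(jig) [-1.3  0.6 -0. ]
```

View pics/w7c.png

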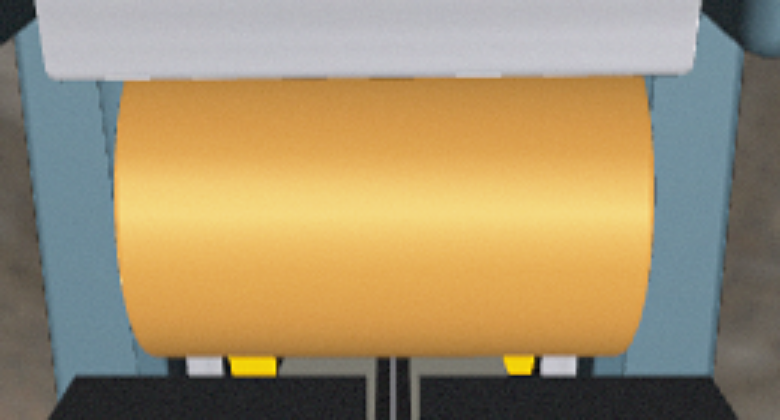

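apply_moves(commands=[[0,-0.1,0,0,0,0],[0,0,0,0,0,0]])

```text
clock: 9.65
position: [0.5256, 0.2186, 0.0785]
ee_rot: [-3.114, -0.417, -0.0]
force: [-0.2, -1.0, 1.0]
width: 0.007
```

apply_moves(commands=[[0,-0.1,0,0,0,0],[0,0,0,0,0,0]])

```text
clock: 9.85
position: [0.5255, 0.2191, 0.0785]
ee_rot: [3.114, 0.416, 0.0]
force: [0.8, -2.6, 0.2]
width: 0.002
```

```bash
python3 - <<'E'
from h import *
st()
im,d,c=save('wrist','w8')
cv2.imwrite('pics/w8c.png',cv2.resize(im[150:290,150:410],None,fx=3,fy=3)[:,:,::-1])
E
```

```text
t 9.85 jig [ 0.0424 -0.0033  0.0785] w 0.002 F(jig) [-2.8 -0.1  0.2]
```

View pics/w8c.png

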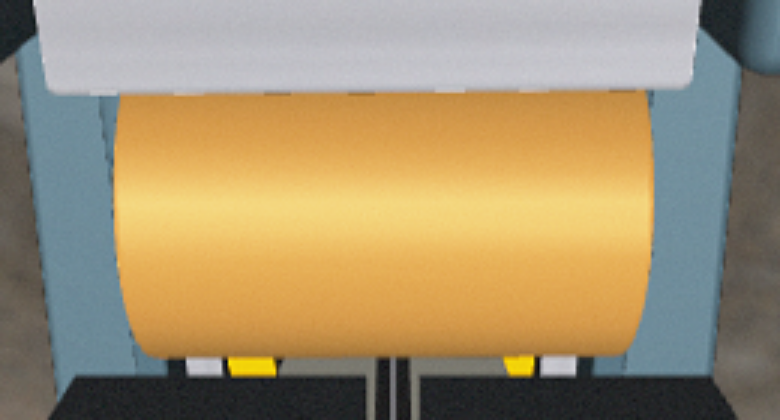

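apply_moves(commands=[[0,-0.1,0,0,0,0],[0,-0.1,0,0,0,0],[0,0,0,0,0,0]])

```text
clock: 10.2
position: [0.5255, 0.2194, 0.0786]
ee_rot: [3.112, 0.414, 0.001]
force: [2.4, -8.1, 2.0]
width: 0.007
```

```bash
python3 - <<'E'
from h import *
st()
E
```

```text
t 10.2 jig [ 0.0426 -0.0035  0.0786] w 0.007 F(jig) [-8.5 -0.1  2. ]
```

Stop felt: 8.5 N with no further travel. I'll back off slowly, staying close, to see whether the catch holds the sleeve.

apply_moves(commands=[[0,0.1,0,0,0,0],[0,0.15,0,0,0,0],[0,0.15,0,0,0,0],[0,0.2,0,0,0,0],[0,0.2,0,0,0,0]])

```text
clock: 10.7
position: [0.5266, 0.214, 0.0784]
ee_rot: [-3.113, -0.417, 0.0]
force: [-0.1, 0.2, 1.3]
width: 0.007
```

apply_moves(commands=[[0,0.2,0,0,0,0],[0,0.2,0,0,0,0],[0,0.2,0,0,0,0],[0,0.2,0,0,0,0]])

```text
clock: 11.1
position: [0.529, 0.2058, 0.0785]
ee_rot: [-3.114, -0.416, -0.0]
force: [0.3, -0.5, 0.0]
width: 0.004
```

```bash
python3 - <<'E'
from h import *
st()
im,d,c=save('wrist','w9')
cv2.imwrite('pics/w9c.png',cv2.resize(im[100:290,150:410],None,fx=3,fy=3)[:,:,::-1])
Q=(pts(d,c)-O)@J
for v in range(172,275,12):print(v,Q[v,285].round(4))
E
```

```text
t 11.1 jig [ 0.0286 -0.0032  0.0785] w 0.004 F(jig) [-0.5 -0.1  0. ]
172 [ 0.0877 -0.005   0.0875]
184 [ 0.0835 -0.0049  0.0898]
196 [ 0.0792 -0.0049  0.0909]
208 [ 0.0746 -0.0049  0.0913]
220 [ 0.0698 -0.0049  0.0913]
232 [ 0.0638 -0.0049  0.0883]
244 [ 0.0557 -0.005   0.0811]
256 [ 0.0295 -0.0055  0.0353]
268 [ 0.0383 -0.0051  0.0687]
```

View pics/w9c.png

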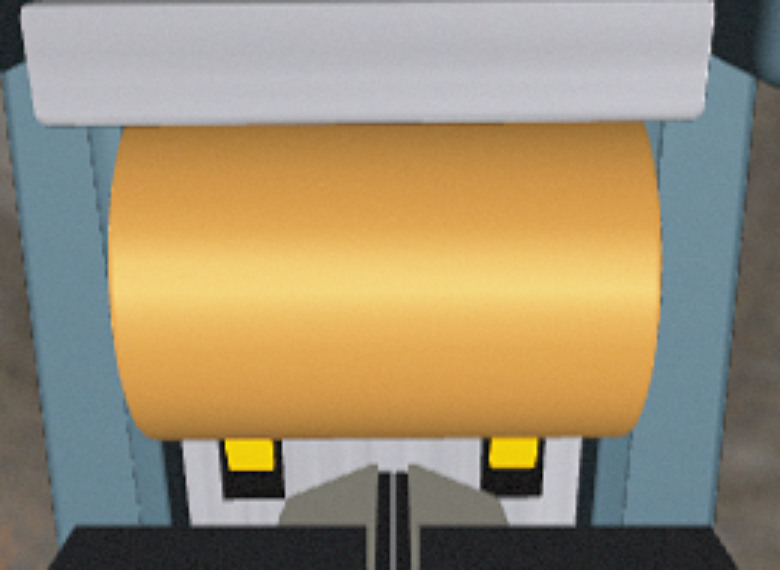

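The fingers are clear of the sleeve and it sits at the stop, with both prongs visible behind it at (232,252) and (321,252): caught. Next I'll plan the leaf move and check the wrist camera's clearance.

```bash
python3 - <<'E'
from h import *
s,R,p=st();c=vision.get_calibration('wrist');cp=-np.array(c['R']).T@c['t']
print('cam in tool',R.T@(cp-s['position']),'jig',J.T@(cp-O))
im,d,c=save('scene','s2')
cv2.imwrite('pics/s2c.png',cv2.resize(im[150:310,180:360],None,fx=4,fy=4,interpolation=cv2.INTER_CUBIC)[:,:,::-1])
im,d,c=load('w6');Q=((pts(d,c)-O)@J)
for v in (20,50,80,100):print(Q[v,200].round(4),Q[v,380].round(4))
H=np.array([.1197,.1054])
for ph in np.arange(1.571,-.13,-.17):
  dd=np.array([-np.cos(ph),np.sin(ph)]);n=np.array([np.sin(ph),np.cos(ph)])
  r=.094+.010*(1.571-ph)/1.69
  q=H+r*dd+.005*n+[.0095,.022];print(round(ph,2),q.round(4))
E
```

```text
t 11.15 jig [ 0.0282 -0.0032  0.0785] w 0.007 F(jig) [ 0.  -0.1 -0.9]
cam in tool [-0.00030991 -0.08214779 -0.13543911] jig [ 0.11034862 -0.00333072  0.21395004]
[ 0.1212 -0.0033  0.2139] [ 0.1212 -0.0033  0.2139]
[ 0.1212 -0.0033  0.2139] [ 0.1212 -0.0033  0.2139]
[ 0.1212 -0.0033  0.2139] [ 0.1212 -0.0033  0.2139]
[0.123  0.0121 0.1456] [ 0.1229 -0.0228  0.1444]
1.57 [0.1342 0.2214]
1.4 [0.1181 0.2219]
1.23 [0.1019 0.2196]
1.06 [0.0862 0.2145]
0.89 [0.0715 0.2068]
0.72 [0.0581 0.1965]
0.55 [0.0466 0.184 ]
0.38 [0.0373 0.1696]
0.21 [0.0305 0.1537]
0.04 [0.0264 0.1366]
-0.13 [0.0254 0.119 ]
```

View pics/s2c.png

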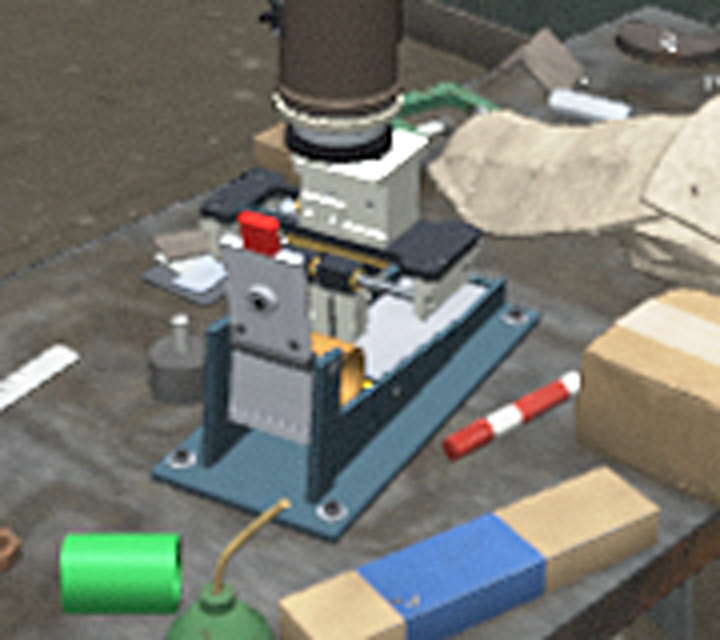

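apply_moves(commands=[[0,1,-0.5,0,0,0],[0,1,-2.5,0,0,0],[0,0.5,-4.5,0,0,0],[0,0,-4.5,0,0,0],[0,0,-4.5,0,0,0]])

```text
clock: 11.7
position: [0.5355, 0.1804, 0.2456]
ee_rot: [3.114, 0.414, 0.0]
force: [0.7, -0.1, 0.3]
width: 0.003
```

apply_moves(commands=[[0,0,-3,0,0,0],[0,-2,-0.5,0,0,0],[0,-4,0,0,0,0],[0,-4,0,0,0,0],[0,-4,0,0,0,0]])

```text
clock: 12.2
position: [0.4986, 0.3173, 0.2792]
ee_rot: [-3.114, -0.415, -0.001]
force: [0.7, 0.4, 1.1]
width: 0.008
```

```bash
python3 - <<'E'
from h import *
to(.175,-.002,.26)
im,d,c=save('wrist','w10');save('top','t2')
E
```

```text
t 12.2 jig [ 0.1442 -0.0038  0.2792] w 0.008 F(jig) [ 0.2 -0.8  1.1]
tool shift cm [-0.2  -3.08  1.92]
turn [-0.0003 -0.0007 -0.0065]
```

View pics/w10.png

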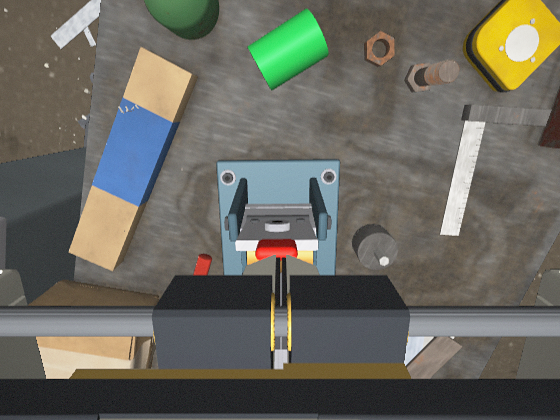

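The wrist view shows the uphill face of the leaf with its bush at (278,227) and the red tab at (278,248), just ahead of the finger line at col 281. Measuring the tab.

```bash
python3 - <<'E'
from h import *
im,d,c=load('w10');Q=(pts(d,c)-O)@J
hsv=cv2.cvtColor(im,cv2.COLOR_RGB2HSV)
m=((hsv[...,0]<6)|(hsv[...,0]>174))&(hsv[...,1]>150); m[:235]=0;m[265:]=0;m[:,:245]=0;m[:,310:]=0
print(m.sum());
for v in range(238,262,2):
  k=m[v]
  if k.any(): print(v,np.where(k)[0][[0,-1]],np.median(Q[v][k],0).round(4),Q[v][k][:,1].min().round(4),Q[v][k][:,1].max().round(4))
for v in range(206,240,4):print(v,Q[v,250].round(4))
E
```

```text
678
240 [261 293] [ 1.476e-01 -1.000e-04  1.917e-01] -0.0115 0.0114
242 [259 294] [0.1483 0.0002 0.1973] -0.0121 0.0125
244 [258 295] [1.490e-01 2.000e-04 2.027e-01] -0.0126 0.0129
246 [257 295] [0.1497 0.0004 0.2078] -0.0122 0.0133
248 [257 296] [ 0.1493 -0.0006  0.2103] -0.0129 0.0122
250 [256 296] [0.1485 0.0004 0.2116] -0.0127 0.0135
252 [256 296] [0.1472 0.0004 0.212 ] -0.0127 0.0136
254 [256 296] [0.1462 0.     0.2129] -0.0127 0.0134
256 [256 296] [0.145  0.0004 0.2132] -0.0127 0.0135
258 [257 281] [0.1433 0.0102 0.2127] -0.0028 0.0129
260 [280 280] [ 0.1638 -0.0023  0.2603] -0.0023 -0.0023
206 [0.1304 0.0324 0.0412]
210 [0.1291 0.0314 0.0533]
214 [0.1276 0.0306 0.0636]
218 [0.1371 0.0265 0.1077]
222 [0.1372 0.0255 0.1201]
226 [0.1396 0.0238 0.1381]
230 [0.1411 0.0226 0.1526]
234 [0.1433 0.0212 0.1681]
238 [0.145  0.02   0.1811]
```

apply_moves(commands=[[-0.3,-2,0,0,0,0],[0,-2,0,0,0,0],[0,0,2,0,0,0],[0,0,2,0,0,0],[0,0,2,0,0,0]])

```text
clock: 12.8
position: [0.4855, 0.355, 0.218]
ee_rot: [-3.113, -0.417, -0.001]
force: [0.7, 0.3, -0.6]
width: 0.003
```

apply_moves(commands=[[0,0,0,0,0,0],[0,0,0,0,0,0]])

```text
clock: 13.0
position: [0.4856, 0.3547, 0.2189]
ee_rot: [3.114, 0.416, -0.0]
force: [-0.7, -0.1, -0.0]
width: 0.009
```

```bash
python3 - <<'E'
from h import *
to(.15,0,.218)
im,d,c=save('scene','s3')
cv2.imwrite('pics/s3c.png',cv2.resize(im[150:310,180:360],None,fx=4,fy=4,interpolation=cv2.INTER_CUBIC)[:,:,::-1])
E
```

```text
t 13.0 jig [ 0.1837 -0.0012  0.2189] w 0.009 F(jig) [ 0.1  0.7 -0. ]
tool shift cm [-0.1   3.37  0.09]
turn [ 0.0002  0.0001 -0.0055]
```

View pics/s3c.png

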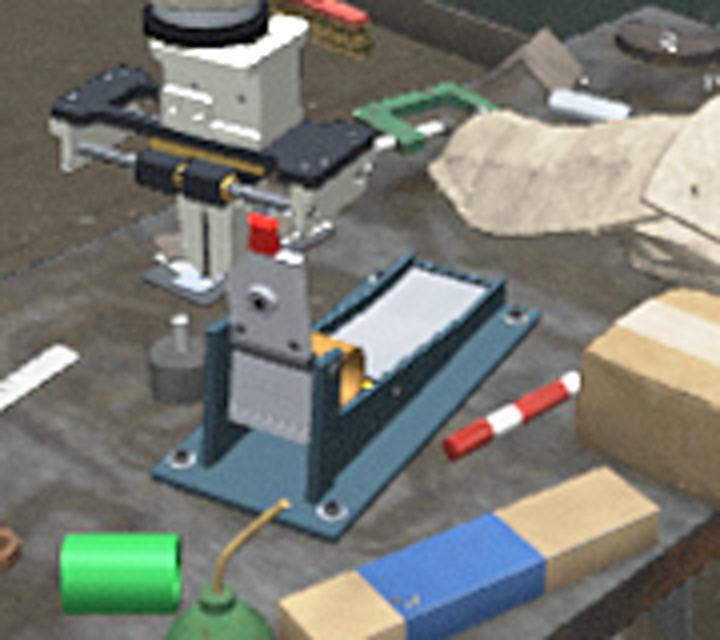

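apply_moves(commands=[[-0.1,1,0,0,0,0],[0,1,0,0,0,0],[0,0.7,0,0,0,0],[0,0.5,0,0,0,0],[0,0.5,0,0,0,0]])

```text
clock: 13.55
position: [0.4943, 0.3186, 0.2189]
ee_rot: [-3.113, -0.416, -0.001]
force: [-0.3, 1.1, 1.2]
width: 0.007
```

apply_moves(commands=[[0,0.5,0,0,0,0],[0,0.5,-0.1,0,0,0],[0,0.5,-0.1,0,0,0]])

```text
clock: 13.85
position: [0.4979, 0.304, 0.2204]
ee_rot: [3.114, 0.417, -0.001]
force: [-0.7, 1.1, -1.7]
width: 0.003
```

```bash
python3 - <<'E'
from h import *
to(.1342,0,.2214)
im,d,c=save('scene','s4')
cv2.imwrite('pics/s4c.png',cv2.resize(im[150:310,180:360],None,fx=4,fy=4,interpolation=cv2.INTER_CUBIC)[:,:,::-1])
E
```

```text
t 13.85 jig [0.1315 0.0005 0.2204] w 0.003 F(jig) [ 1.3  0.4 -1.7]
tool shift cm [ 0.05 -0.27 -0.1 ]
turn [ 0.      0.0005 -0.005 ]
```

View pics/s4c.png

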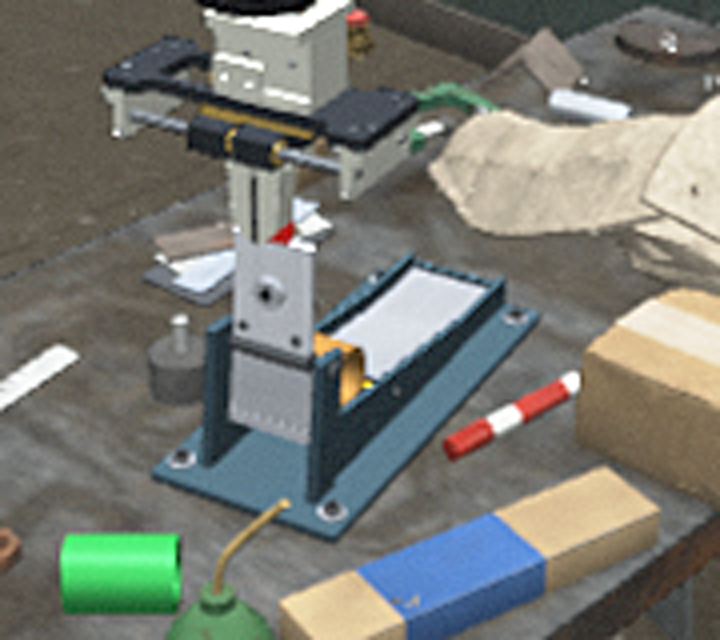

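apply_moves(commands=[[0,0.67,-0.08,0,0,0],[0,0.67,-0.07,0,0,0],[0,0.8,0.1,0,0,0],[0,0.8,0.12,0,0,0],[0,0.79,0.25,0,0,0]])

```text
clock: 14.4
position: [0.5081, 0.2674, 0.2173]
ee_rot: [-3.114, -0.416, -0.0]
force: [-0.5, 1.7, -0.2]
width: 0.003
```

apply_moves(commands=[[0,0.79,0.25,0,0,0],[0,0.74,0.38,0,0,0],[0,0.74,0.38,0,0,0]])

```text
clock: 14.7
position: [0.514, 0.2457, 0.2068]
ee_rot: [3.114, 0.416, 0.0]
force: [-0.7, 0.6, -0.6]
width: 0.008
```

```bash
python3 - <<'E'
from h import *
to(.0715,0,.2068)
im,d,c=save('scene','s5')
cv2.imwrite('pics/s5c.png',cv2.resize(im[150:310,180:360],None,fx=4,fy=4,interpolation=cv2.INTER_CUBIC)[:,:,::-1])
E
```

```text
t 14.7 jig [0.0711 0.0006 0.2068] w 0.008 F(jig) [ 0.8  0.5 -0.6]
tool shift cm [ 0.06 -0.04  0.  ]
turn [ 0.0001 -0.     -0.0054]
```

View pics/s5c.png

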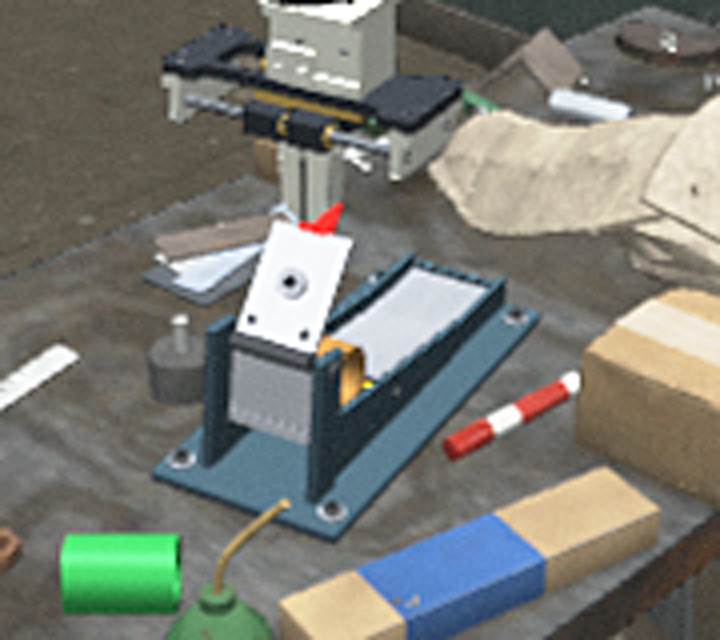

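The leaf is following, now about 40° past upright, with the fingertip still on the tab at (320,215). Continuing the arc.

apply_moves(commands=[[0,0.67,0.52,0,0,0],[0,0.67,0.52,0,0,0],[0,0.58,0.62,0,0,0],[0,0.58,0.62,0,0,0],[0,0.47,0.72,0,0,0]])

```text
clock: 15.25
position: [0.5218, 0.2172, 0.1766]
ee_rot: [3.114, 0.416, 0.0]
force: [0.4, 1.5, 0.6]
width: 0.008
```

apply_moves(commands=[[0,0.47,0.72,0,0,0],[0,0.34,0.8,0,0,0],[0,0.34,0.8,0,0,0]])

```text
clock: 15.55
position: [0.5247, 0.2064, 0.1532]
ee_rot: [3.114, 0.416, -0.0]
force: [0.0, 1.7, 0.6]
width: 0.007
```

```bash
python3 - <<'E'
from h import *
to(.0305,0,.1537)
im,d,c=save('scene','s6')
cv2.imwrite('pics/s6c.png',cv2.resize(im[150:310,180:360],None,fx=4,fy=4,interpolation=cv2.INTER_CUBIC)[:,:,::-1])
E
```

```text
t 15.55 jig [0.0303 0.0009 0.1532] w 0.007 F(jig) [ 1.7 -0.5  0.6]
tool shift cm [ 0.09 -0.02 -0.05]
turn [ 0.      0.0001 -0.0053]
```

View pics/s6c.png

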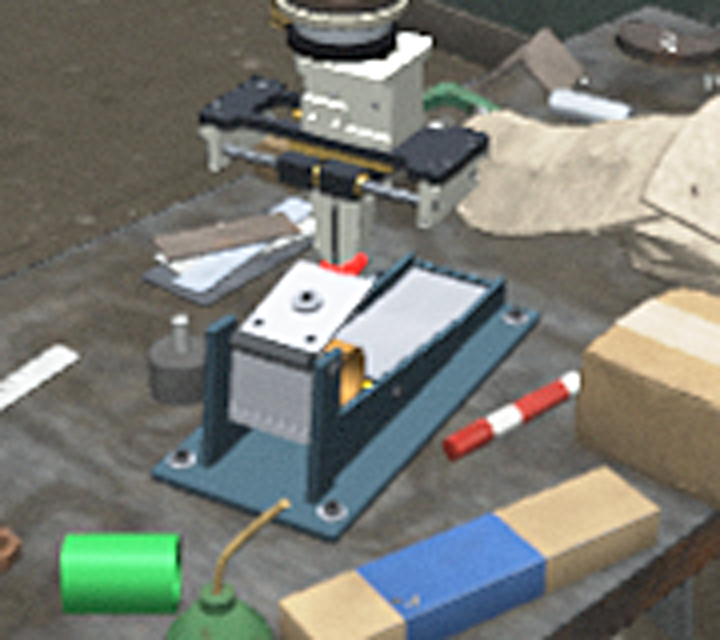

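apply_moves(commands=[[0,0.2,0.7,0,0,0],[0,0.2,0.7,0,0,0],[0,0.05,0.7,0,0,0],[0,0.05,0.5,0,0,0]])

```text
clock: 16.0
position: [0.5259, 0.2018, 0.1273]
ee_rot: [3.114, 0.417, -0.0]
force: [-0.7, 0.4, 1.0]
width: 0.009
```

apply_moves(commands=[[0,0,0.3,0,0,0],[0,0,0.3,0,0,0]])

```text
clock: 16.2
position: [0.5259, 0.2019, 0.1217]
ee_rot: [-3.114, -0.417, 0.0]
force: [-1.1, 0.3, 8.0]
width: 0.007
```

```bash
python3 - <<'E'
from h import *
to(.0254,0,.119)
E
```

```text
t 16.2 jig [0.0257 0.0009 0.1217] w 0.007 F(jig) [0.5 1.  8. ]
tool shift cm [0.09 0.03 0.27]
turn [-0.      0.0002 -0.0052]
```

apply_moves(commands=[[0,0,0.15,0,0,0],[0,0,0.15,0,0,0],[0,0,0,0,0,0]])

```text
clock: 16.5
position: [0.5261, 0.2019, 0.121]
ee_rot: [-3.112, -0.416, -0.001]
force: [-8.0, -3.1, 26.0]
width: 0.002
```

apply_moves(commands=[[0,0,0.15,0,0,0],[0,0,0,0,0,0]])

```text
clock: 16.7
position: [0.5262, 0.202, 0.1206]
ee_rot: [-3.112, -0.416, -0.002]
force: [-12.8, -3.3, 39.3]
width: 0.005
```

```bash
python3 - <<'E'
from h import *
st()
im,d,c=save('scene','s7')
cv2.imwrite('pics/s7c.png',cv2.resize(im[150:310,180:360],None,fx=4,fy=4,interpolation=cv2.INTER_CUBIC)[:,:,::-1])
E
```

```text
t 16.7 jig [0.0257 0.0005 0.1206] w 0.005 F(jig) [ 0.3 13.2 39.3]
```

View pics/s7c.png

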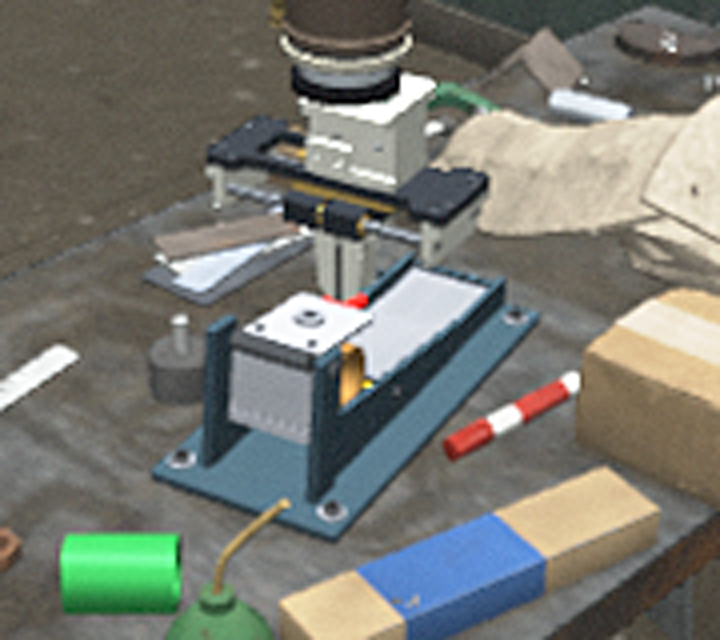

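Hard stop (39 N, no further travel): the leaf is down flat. Letting go and lifting clear.

apply_moves(commands=[[0,0,-0.3,0,0,0],[0,0,-0.5,0,0,0],[0,0,-2,0,0,0],[0,0,-4,0,0,0],[0,0,-4,0,0,0]])

```text
clock: 17.25
position: [0.5254, 0.2015, 0.2261]
ee_rot: [3.113, 0.416, -0.003]
force: [0.2, 1.1, 1.2]
width: 0.006
```

apply_moves(commands=[[0,3,-2,0,0,0],[0,4,0,0,0,0],[0,4,0,0,0,0],[0,0,0,0,0,0],[0,0,0,0,0,0]])

```text
clock: 17.75
position: [0.555, 0.0947, 0.2455]
ee_rot: [3.114, 0.413, -0.0]
force: [-0.3, -0.5, 0.3]
width: 0.005
```

```bash
python3 - <<'E'
from h import *
st()
im,d,c=save('wrist','w11');Q=(pts(d,c)-O)@J
im2,_,_=save('scene','s8')
cv2.imwrite('pics/s8c.png',cv2.resize(im2[150:310,180:360],None,fx=4,fy=4,interpolation=cv2.INTER_CUBIC)[:,:,::-1])
for v in range(20,250,12):print(v,Q[v,265].round(4))
E
```

```text
t 17.75 jig [-0.0854  0.0016  0.2455] w 0.005 F(jig) [-0.4  0.4  0.3]
20 [0.061  0.0123 0.1007]
32 [0.0533 0.0124 0.1001]
44 [0.0452 0.0126 0.1   ]
56 [0.0371 0.0128 0.0985]
68 [0.0291 0.0132 0.0945]
80 [0.025  0.0158 0.0347]
92 [0.0143 0.0161 0.0338]
104 [0.0033 0.0164 0.0312]
116 [-0.0081  0.0167  0.0301]
128 [-0.0198  0.017   0.0282]
140 [-0.0317  0.0172  0.0285]
152 [-0.0442  0.0176  0.0251]
164 [-0.0569  0.0179  0.024 ]
176 [-0.0701  0.0183  0.0224]
188 [-0.0834  0.0186  0.0218]
200 [-0.097   0.0188  0.0212]
212 [-0.1108  0.0191  0.0215]
224 [-0.1254  0.0195  0.0201]
236 [-0.0019  0.0013  0.3808]
248 [-0.154   0.02    0.0217]
```

View pics/w11.png

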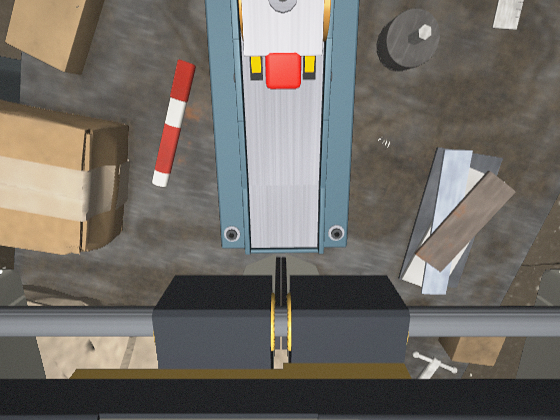

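View pics/s8c.png

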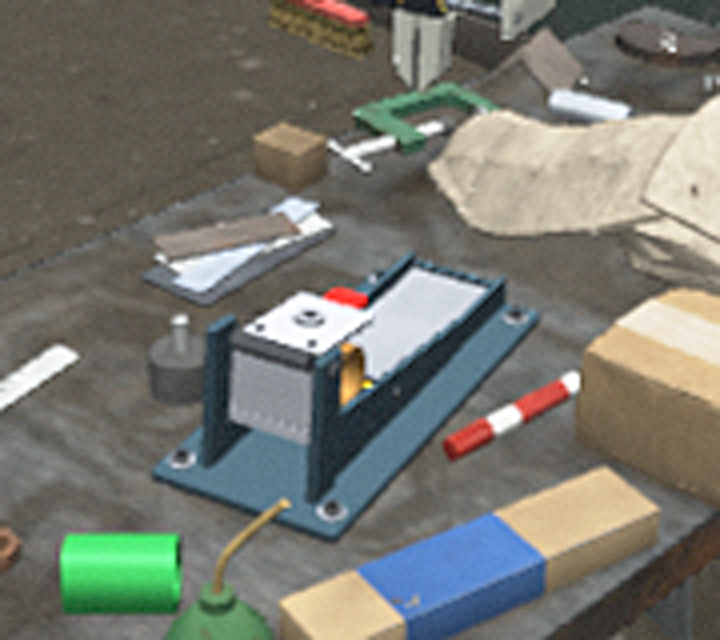

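```bash
python3 - <<'E'
from h import *
im,d,c=load('w11');Q=(pts(d,c)-O)@J
k=np.zeros(d.shape,bool);k[0:50,250:262]=1;k[0:50,304:316]=1
q=Q[k];q=q[abs(q[:,2]-.1)<.01];print('leaf slope deg',np.degrees(np.arctan(np.polyfit(q[:,0],q[:,2],1)[0])),len(q))
a=load('s1')[0].astype(int);b=load('s8')[0].astype(int)
print('dq',abs(arm.observe()['dq']).max())
order.sign_off()
E
```

```text
leaf slope deg 6.9829559397282335 1196
dq 0.012770816022713662
the job is handed in; nothing more can be done
```

The sleeve is loaded in the jig, the leaf is closed over it, and the job is handed in at about 18 s of the 56 s allowed.

- **Sleeve:** I pushed it up the ramp with the closed fingertips at about 30–45 mm/s. It reached the end stop, where I felt 8.5 N with no further travel. When I backed the fingers off, it stayed in place, with both yellow prongs visible behind it.
- **Leaf:** I pushed it over by the red tab and pressed it down to a hard stop, with 39 N at the fingertip. Then I let go and moved the arm clear.
- **Last checks:** The leaf lies at 6.98°, matching the 7° ramp. The sleeve is underneath it with the catch prongs behind. Nothing on the bench looked disturbed in the final pictures. I judged that by eye, not by measuring each item.

One measurement disagreed. A wrist-camera reading of the tab was about 10 mm off, most likely because I took it while the arm was still moving. I used the positions from the other views and the feel of the contacts instead.

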